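# Draw the sagging bolt of the reject cage and hold its gate ajar

## Robot

A 6-joint arm with a two-finger parallel gripper is mounted at the origin on a cart in front of the work surface, level with it; the furniture and walls round the work are solid. World frame = base frame: x ahead of the robot, y to its left, z up, the work surface at z = 0. Lengths are in m, angles in degrees, forces in N, time in s.
With the tool pointing down it reaches from about 0.35 to 0.775 m from the base axis. Payload 7.3 kg.
Tool frame: the origin (TCP) lies between the finger pads; the fingertips stand 25 mm ahead of it and the grasp point (between the pads) lies 6 mm ahead of it (arm.tcp_to_tips is the distance from the TCP to the fingertips, in m); z points along the fingers, y is the line along which they close (so a half turn about z gives the same grasp; the last joint's range is limited). The gripper opens to 92 mm and grips with 3 to 60 N. Pads are 19 mm wide; open, the fingers measure 130 mm over their backs; the gripper's body (75 mm by 190 mm) begins 47 mm behind the grasp point.
Start: joints at [-80.329, 19.595, 87.324, -0, 73.075, -8.365], TCP at [0.163, -0.499, 0.252] pointing down, gripper open.
Joint ranges: [-145.02, 145.02], [-44.19, 115.74], [2.07, 154.8], [-57.11, 237.11], [16.16, 152.29], [-177.93, 177.93]. Speed limits (degrees/s): [147.25, 147.25, 180, 180, 180, 180].

## Interface

Orientations are given as a 3x3 rotation matrix whose columns are the frame's x, y, z axes.
In Python, from rig import arm, cams gives the robot as it stands.
- The arm moves only by the tool drive_tool, never from a script. Its argument "series" is a list of rows, each an object of numbers: "dx", "dy", "dz": the shift along the tool's x, y, z in units of 30 mm (1.0 is 30 mm); "rx", "ry", "rz": the turn, a rotation vector about the tool's x, y, z in units of 6 degrees (1.0 is 6 degrees). In form: [{"dx": .., "dy": .., "dz": .., "rx": .., "ry": .., "rz": ..}, ...]. A call has 1 to 5 rows; each row is the pose to reach, as a shift and turn from the pose commanded when the call began, along the tool's axes at that moment; what a row does not reach only later rows make up. A row lasts 1/10 s, in which the tool goes at most 50 mm and 8.59 degrees, less where a joint would pass 70% of its speed; a pose out of reach is approached as far as the arm can. A call with a gripper value outside its range is refused whole. "grip" is the opening, from -1 (shut) to 1 (fully open), set as the call begins (left out, the last holds). The fingers move at their own pace and stop on an object; the grip force is fixed at half the most. Time passes only in rows, so rows that repeat a pose let the fingers close. It gives the time, the measured TCP pose, the force, the opening and the grip force at its end, in the units of the state.
- arm.observe(): the state, without advancing time (a new reading comes with each control period).
- cams.read_camera(name): name is "scene" or "top"; returns the picture (400x640x3 uint8, blue, green, red); there is no depth.
- cams.calibration(name): a dict with "fx", "fy", "cx", "cy" (pixels), "cam_to_world" (4x4, takes a point from camera to world coordinates). Camera axes: x right, y up, looking along -z (the intrinsics and any distortion apply to the point x, -y, -z); pixel columns grow to the right and rows downward; lengths in m; the calibration is good to about 2 mm. A picture is of the moment at which its call begins. calibration takes no time and is no camera call.
- arm.hand_in(): hands the job in; it is judged then, once.
The state is a dict: "t": time; "qpos": joint angles; "dq": joint speeds; "effort": joint torques, N m; "position": TCP position; "ee_rot": TCP orientation; "wrist_force": force on the tool from outside, world axes, zero at the start; "wrist_torque": the same for the moment, N m; "finger_gap": finger opening in m; "finger_force": force on a finger pad.
Only numpy, scipy, OpenCV 4.12 (cv2) and the standard library are available. Lean on these libraries where they do the work, as an engineer would, in place of code of your own. Each camera call takes 0.05 s, during which the arm holds its last target. There are 200 camera calls.

## Task

The gate of the reject cage is bolted shut, and a screwdriver has been dropped through the eye at the bolt's tail as a lock pin: draw it out upwards, hang it in the free hole of the screwdriver rack with its handle resting on the rack, and let go of it. The bolt sags, and the notch worn under its nose hangs behind the bent-up lip of the keeper, so lift the bolt by its knob while you pull it back out of the keeper. Then draw the self-closing gate towards you until its free edge stands about a hand's width (10 cm) open, and finish there while still holding it ajar, steady; leave everything else on the bench as it is.

Things in the scene. Friction and masses are not known exactly. Their poses are not given: they have to be found in the camera images.
- driver_grip (a point): screwdriver with an orange handle (98 mm long, 27 mm thick) and a thin round shaft (6 mm thick, 114 mm long); it starts upright, tip down, standing in the pin eye of the bolt with its handle resting on the eye. This point is on its axis, a little above the middle of the handle, 170 mm from the tip. Its own y axis runs along the tool from the tip towards the handle's end. 75 g or so
- driver_tip (a point): the tip of the screwdriver's shaft, on its axis; the shaft has to rise about 115 mm to come clear of the eye
- pin_eye (a point): centre of the lock pin eye on the gate, at its upper face (150 mm above the bench): two small horizontal plates on the gate, 38 x 26 mm with 10 mm holes, with the eye at the bolt's tail between them; while the screwdriver's shaft stands in them the bolt cannot slide
- rack: grey sheet steel screwdriver rack, fixed: 160 mm long (own y), 70 deep (own x), 125 high, origin under its centre; two decks (6 mm at the top, 4 mm at 62 mm up), each with 18 mm holes 40 mm either side of the middle along y. A smaller blue-handled screwdriver hangs on the +y side (fixed, up to 224 mm high); the -y holes are free. Handles rest on the top deck
- rack_hole (a point): centre of the free hole of the rack at the upper face of the top deck, 125 mm above the bench; a screwdriver hung in it ends with its tip about 11 mm above the bench
- cage: reject cage of aluminium profile and wire mesh, fixed, two canisters inside: 360 mm wide (own y), 175 deep (own x), 160 high, origin on the bench under the middle of the posts' front faces; the gate side looks to its own -x. The keeper is on the right-hand front post (-y): a steel pocket, open at the top, with a floor, a front cheek and, next to the gate, a bent-up lip
- gate: the cage's mesh gate, 295 mm wide and 155 mm to its top; origin on its hinge line at bench level; with the gate shut its axes are parallel to the cage's. It runs from the hinge to its own -y. On its front face is the barrel bolt, lying along the gate's y axis
- gate_pivot (a point): the point on the gate's vertical hinge line (left-hand end, +y) that is level with the bolt, 135 mm above the bench; it does not move as the gate swings. Its axes are the gate's
- gate_edge (a point): the free edge of the gate (right-hand end), 135 mm above the bench: 295 mm from the hinge line along the gate's own -y and 11 mm behind it (own +x)
- gate_hinge (a joint): angle of the gate in rad: 0 = shut, grows as the free edge comes out to the front (clockwise seen from above), to 1.2; springs pull it shut with a moment of 0.5 N m at 0 rising to 0.8 N m at 0.4 rad. A free edge 100 mm open is 0.34 rad
- knob (a point): centre of the bolt's black ball knob (24 mm across), 40 mm out in front of the bolt rod (16 mm thick) on a 10 mm stem, 26 mm lower than the gate's top, 230 mm along the gate from the hinge line when the bolt is home; can be pinched from above with the fingers on its left and right (gate's y). From the gate's face the guides stand out 37 mm, the ball 76 mm
- bolt_slide (a joint): how far the bolt is drawn back, in m: 0 = home in the keeper, grows as the knob is drawn along the gate's +y (towards the hinge), to 0.050; free of the keeper from 0.033 on. Slides stiffly (1.5 N) and stays where it is left
- bolt_lift (a joint): lift of the sagging bolt in rad about the rear guide, 135 mm from the knob: 0 = sagging at rest, grows as the knob is lifted, to 0.085 (knob 11 mm up, the end of the play). The notch shoulder comes clear of the keeper's lip at about 0.045 (knob 6 mm up) and would catch again if lowered before the bolt is drawn back 7 mm. Unheld, the bolt drops back; lifting it takes about 3 N at the knob
- caliper: digital caliper lying on the bench in front of the cage, a bystander
- cutters: blue side cutters lying on the bench, a bystander
- hex_key: hex key with an orange sleeve lying on the bench, a bystander
- plug_gauge: steel plug gauge lying at the right, a bystander
- filter_module: black filter module lying at the right, a bystander
- reject_a: black canister, 67 mm across, 133 mm high, inside the cage on the hinge side, a bystander
- reject_b: the other canister in the cage, a bystander
There are look-alikes about, which are no part of the job. Of the things like the part that bears driver_grip, leave any that is green or turquoise; of the rest the smaller one is meant.

How it is judged (in metres and radians):
On the way, in this order (a step that is already met when the one before it is completed fails the run):
1. the screwdriver is drawn up out of the eye of the bolt (z of driver_tip in the frame of pin_eye above 0.003 m), for 0.1 s.
2. the screwdriver hangs in the free hole of the rack, fully down, let go (horizontal distance between driver_tip and rack_hole below 0.025 m and height (world z) of driver_tip below 0.022 m and angle between driver_tip's own y axis and vertical below 0.35 rad and contact force between the fingers and driver below 0.1 N), for 0.2 s.
3. the bolt is drawn back clear of the keeper (value of joint bolt_slide above 0.033 m), for 0.1 s.
At the end, for the whole second after the job is handed in: The fingers hold the gate ajar at rest (0.22 to 0.50 rad, slower than 0.05 rad/s, more than 1 N on gate or bolt), bolt still drawn back over 20 mm; the screwdriver hangs let go in the rack's free hole, tip under 22 mm high and within 25 mm of the hole's axis, leaning under 20 degrees (all of step 2 and value of joint gate_hinge between 0.22 and 0.5 rad and velocity of joint gate_hinge between -0.05 and 0.05 rad/s and contact force between the fingers and gate above 1 N and value of joint bolt_slide above 0.02 m); the arm keeps its last pose, push and grip.
It fails at once if a bystander on the bench is pushed more than 30 mm (distance of any of caliper, cutters, hex_key, plug_gauge, filter_module, reject_a, reject_b from where it was at the start of the episode above 0.03 m).
It also fails if it takes over 58 s, if anything falls off the work surface, if the arm or the gripper's body presses on something with over 40 N, if the wrist force passes 120 N, or if a joint passes its speed limit or range.

## Working session

There is one attempt and no reset: what is moved stays moved. The work goes in short steps, Python scripts to look and compute and a tool call to move; the robot and the scene stay as the last step left them, time stands still between calls to the robot, and variables do not carry over. Pictures are saved under pics/ and viewed, at most 10 in all, crops included, and the job is handed in when it is done.

Besides the shell and the picture viewer there is one more tool, called after "Call:" by a JSON object that holds its "fn" and its "kwargs", one argument or row to a line. drive_tool: Moves the arm, as the interface text tells. Its arguments: {"type":"object","properties":{"series":{"type":"array","items":{"type":"object","properties":{"dx":{"type":"number"},"dy":{"type":"number"},"dz":{"type":"number"},"rx":{"type":"number"},"ry":{"type":"number"},"rz":{"type":"number"}}}},"grip":{"type":"number"}},"required":["series"]}

```bash
ls; mkdir -p pics
cat > h.py <<'E'
import numpy as np, cv2
from rig import arm, cams
def ray(name,u,v):
    c=cams.calibration(name);T=np.array(c["cam_to_world"])
    d=np.array([(u-c["cx"])/c["fx"],-(v-c["cy"])/c["fy"],-1.0])
    return T[:3,3],T[:3,:3]@d
def onz(name,u,v,z):
    o,d=ray(name,u,v);return o+d*(z-o[2])/d[2]
def proj(name,p):
    c=cams.calibration(name);T=np.linalg.inv(np.array(c["cam_to_world"]))
    q=T[:3,:3]@np.array(p)+T[:3,3]
    return np.array([c["cx"]+c["fx"]*q[0]/-q[2],c["cy"]+c["fy"]*q[1]/q[2]])
def two(u1,v1,u2,v2,a="scene",b="top"):
    o1,d1=ray(a,u1,v1);o2,d2=ray(b,u2,v2)
    d1/=np.linalg.norm(d1);d2/=np.linalg.norm(d2)
    s=np.linalg.lstsq(np.c_[d1,-d2],o2-o1,rcond=None)[0]
    p,q=o1+s[0]*d1,o2+s[1]*d2
    return (p+q)/2,np.linalg.norm(p-q)
E
python3 - <<'E'
from h import *
for n in("scene","top"):
    cv2.imwrite(f"pics/{n}0.png",cams.read_camera(n)); c=cams.calibration(n);print({k:np.round(v,3).tolist() if not isinstance(v,str) else v for k,v in c.items()})
print(arm.observe())
E
```

```text
pics
{'fx': 459.901, 'fy': 459.901, 'cx': 314.908, 'cy': 198.385, 'cam_to_world': [[-0.47, 0.677, -0.567, -0.224], [-0.883, -0.366, 0.295, 0.327], [-0.008, 0.639, 0.769, 1.202], [0.0, 0.0, 0.0, 1.0]]}
{'fx': 368.008, 'fy': 368.008, 'cx': 320.631, 'cy': 197.368, 'cam_to_world': [[-0.011, 0.993, -0.119, 0.44], [-1.0, -0.015, -0.025, -0.071], [-0.027, 0.118, 0.993, 1.138], [0.0, 0.0, 0.0, 1.0]]}
{'t': 0.1, 'qpos': array([-8.03292400e+01,  1.96319048e+01,  8.73699530e+01, -7.48906867e-05,
        7.30749077e+01, -8.36414269e+00]), 'dq': array([-0.02063327, -0.04572826, -0.10005872, -0.02543355, -0.00081202,
        0.07993676]), 'effort': array([ 1.90000217e-03, -4.32001126e+01, -2.44694299e+01,  7.19470927e-02,
        5.25802025e-02, -4.29523050e-05]), 'position': array([ 0.1625142 , -0.49888066,  0.25113032]), 'ee_rot': array([[ 9.50868001e-01,  3.09596502e-01, -2.26302508e-04],
       [ 3.09596524e-01, -9.50867103e-01,  1.32056064e-03],
       [ 1.93657346e-04, -1.32574133e-03, -9.99999102e-01]]), 'wrist_force': array([-0.4359829 , -0.84540319, -0.13816864]), 'wrist_torque': array([-0.00344783,  0.00959847,  0.01316078]), 'finger_force': 0.0, 'finger_gap': 0.09160460618770788}
```

View pics/scene0.png

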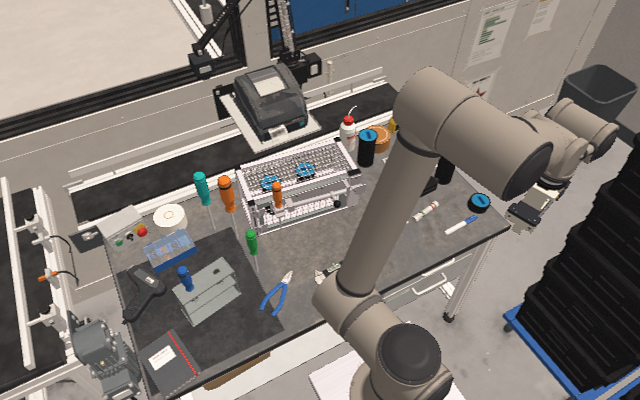

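View pics/top0.png

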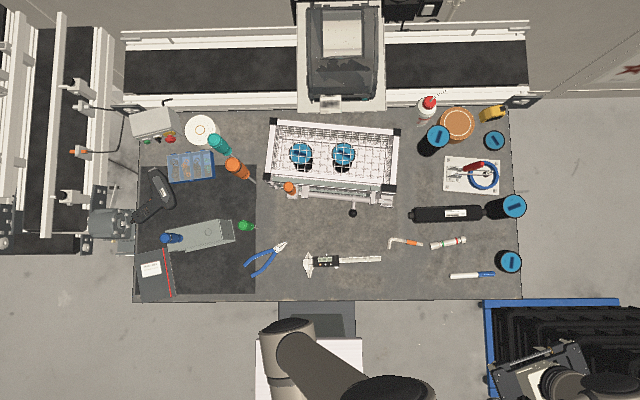

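The candidates are teal (scene 201,185), large orange (228,193), orange on the gate (277,193) and green (252,240). The orange one on the gate, the smaller of the two oranges, fits the description. I'll confirm it in enlarged crops.

Run:
```python
from h import *
a=cv2.imread("pics/scene0.png")[130:270,180:380];b=cv2.imread("pics/top0.png")[105:255,140:410]
cv2.imwrite("pics/c1.png",cv2.resize(a,None,fx=4,fy=4,interpolation=cv2.INTER_CUBIC))
cv2.imwrite("pics/c2.png",cv2.resize(b,(800,444),interpolation=cv2.INTER_CUBIC))
```

```text
(no output)
```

View pics/c1.png

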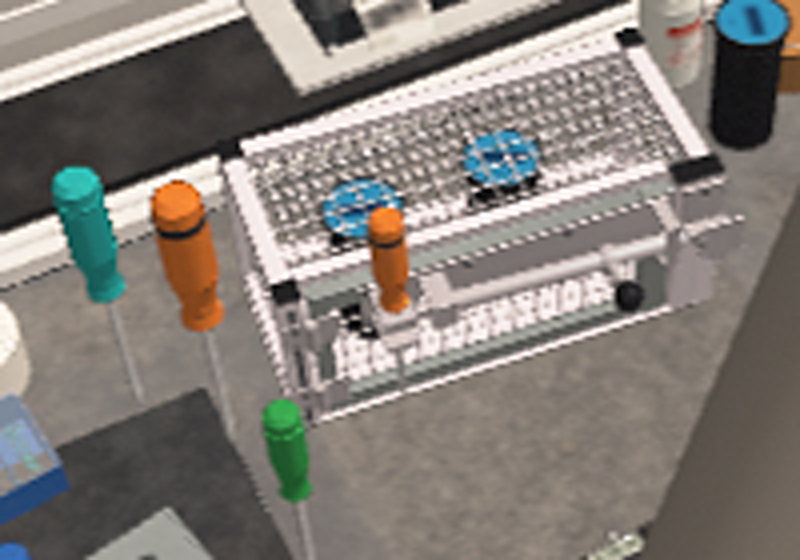

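View pics/c2.png

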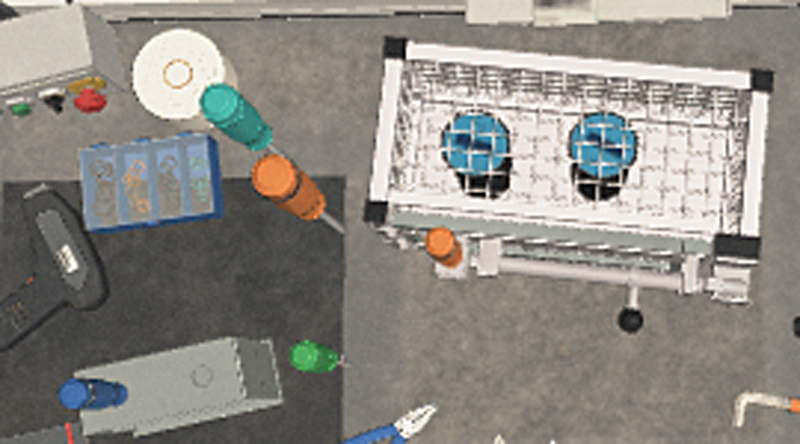

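c1 and c2 show that the smaller orange handle stands in the pin eye (scene ~(277,193), top ~(289,187)), with the larger orange one free-standing to its left. The knob is at top ~(353,213). The rack's free hole is at top ~(208,232), and the blue driver hangs at ~(166,237).

Run:
```python
from h import *
S=cv2.imread("pics/scene0.png");T=cv2.imread("pics/top0.png")
def comps(I,lo,hi,amin=30):
    m=cv2.inRange(cv2.cvtColor(I,cv2.COLOR_BGR2HSV),lo,hi)
    n,l,s,c=cv2.connectedComponentsWithStats(m)
    return [(s[i].tolist(),np.round(c[i],1).tolist()) for i in range(1,n) if s[i][4]>amin],l
for n,I in(("scene",S),("top",T)):
    print(n,"orange",comps(I,(5,150,120),(18,255,255))[0])
    m=I.max(2)<45
    r=(slice(185,225),slice(320,350)) if n=="scene" else (slice(203,222),slice(340,365))
    y,x=np.nonzero(m[r]);print("knob",x.mean()+r[1].start,y.mean()+r[0].start,len(x))
# knob both
# cage front caps z=.16
k=2.963
P=lambda x,y:(140+x/k-.5,105+y/k-.5)
a=onz("top",*P(376,211),.16);b=onz("top",*P(738,246),.16);print("caps",a,b,np.degrees(np.arctan2(*(a-b)[:2])))
print("knob@.129",onz("top",352.6,213,.129))
print("hole",onz("top",*P(202,376),.125),onz("top",*P(202,376),.119))
cor=[onz("top",*P(*q),.125) for q in((75,372),(238,337),(247,397),(90,437))];print("rack",np.round(cor,4))
g=T[215:255,150:245];cv2.imwrite("pics/r.png",cv2.resize(g,None,fx=8,fy=8,interpolation=cv2.INTER_CUBIC))
g=S[250:335,165:250];cv2.imwrite("pics/r2.png",cv2.resize(g,None,fx=7,fy=7,interpolation=cv2.INTER_CUBIC)[:600])
```

```text
scene orange [([367, 125, 23, 26, 113], [382.5, 137.7]), ([372, 128, 14, 13, 98], [379.7, 133.3]), ([218, 175, 13, 13, 129], [223.9, 181.2]), ([272, 182, 10, 26, 167], [277.2, 194.1]), ([219, 186, 17, 27, 254], [228.1, 199.1]), ([38, 275, 8, 7, 33], [41.3, 278.0])]
knob 336.62857142857143 204.02857142857144 35
top orange [([225, 157, 15, 15, 176], [232.1, 164.3]), ([235, 163, 15, 16, 119], [242.9, 172.3]), ([284, 182, 12, 13, 101], [289.2, 187.6]), ([406, 240, 11, 5, 37], [410.9, 242.2])]
knob 352.2857142857143 212.6 35
caps [0.61783327 0.09983858 0.16      ] [ 0.58050562 -0.22813485  0.16      ] 6.493066410781901
knob@.129 [ 0.51595415 -0.13264478  0.129     ]
hole [0.47069051 0.26802923 0.125     ] [0.47087355 0.27003791 0.119     ]
rack [[0.4759 0.388  0.125 ]
 [0.5067 0.235  0.125 ]
 [0.4507 0.2253 0.125 ]
 [0.4155 0.3716 0.125 ]]
```

View pics/r.png

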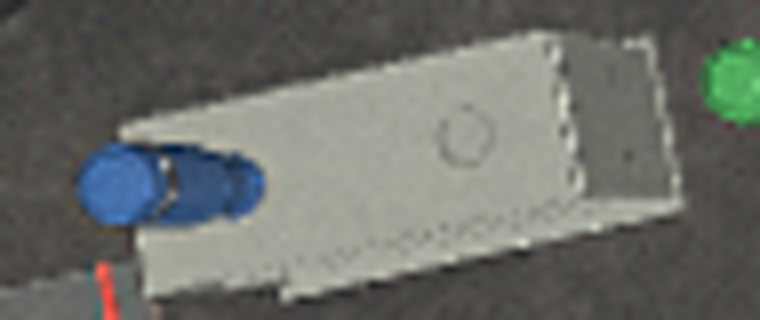

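r.png shows the free hole as a circle at (466,136) in the crop, which is top pixel (208.0,231.8). The deck corners are at crop (120,130), (545,38), (580,195) and (150,295).

Run:
```python
from h import *
np.set_printoptions(precision=4,suppress=True)
print("cap tri",two(276.4,184.6,288.1,185.6)); print("cap@.245",onz("top",288.1,185.6,.246))
print("handle mid tri",two(277.2,194.1,289.2,187.6)); print(onz("scene",277.2,194.1,.2),onz("scene",276.4,184.6,.246))
print("knob tri",two(336.6,204,352.3,212.6))
c=[onz("top",150+x/8-.5,215+y/8-.5,.125) for x,y in((120,130),(545,38),(580,195),(150,295))]
print(np.array(c),np.mean(c,0)); d=(c[0]-c[1]);print("rack yaw",np.degrees(np.arctan2(-d[0],d[1])),np.linalg.norm(d))
h=onz("top",150+466/8-.5,215+136/8-.5,.125);print("hole",h)
# gate frame: from knob & caps yaw
for yaw in (-6.5,):
    r=np.radians(yaw);R=np.array([[np.cos(r),-np.sin(r)],[np.sin(r),np.cos(r)]])
    k=np.array([.516,-.1326]); print("eye from knob in gate:",R.T@(onz("top",288.1,185.6,.246)[:2]-k))
for p in ((.43,-.1),(.43,.0),(.43,.1)): print(proj("top",(*p,.0)))
```

```text
cap tri (array([0.5765, 0.0306, 0.2438]), np.float64(0.0017488496042603683))
cap@.245 [0.5767 0.0311 0.246 ]
handle mid tri (array([0.5771, 0.0319, 0.2031]), np.float64(0.003174954475719232))
[0.5786 0.0297 0.2   ] [0.5741 0.0307 0.246 ]
knob tri (array([ 0.517 , -0.1323,  0.1268]), np.float64(0.000781849305805563))
[[0.4739 0.3888 0.125 ]
 [0.5039 0.241  0.125 ]
 [0.4497 0.2277 0.125 ]
 [0.4172 0.3762 0.125 ]] [0.4612 0.3084 0.125 ]
rack yaw 11.464820454449207 0.15080785455363788
hole [0.4704 0.2678 0.125 ]
eye from knob in gate: [0.0417 0.1696]
[340.0249 244.351 ]
[307.424  244.7193]
[274.9675 245.086 ]
```

```bash
cat >> h.py <<'E'
def go(*tg):
    "tg: (pos, angle of tool y in world deg), tool down; prints unit rows from the current pose"
    from scipy.spatial.transform import Rotation as Ro
    s=arm.observe();R=s["ee_rot"];p=s["position"]
    for pos,a in tg:
        a=np.radians(a);y=np.array([np.cos(a),np.sin(a),0]);z=np.array([0,0,-1.]);Q=np.c_[np.cross(y,z),y,z]
        print("d",np.round(R.T@(np.array(pos)-p)/.03,3),"r",np.round(Ro.from_matrix(R.T@Q).as_rotvec(degrees=True)/6,3))
E
python3 - <<'E'
from h import *
np.set_printoptions(precision=4,suppress=True)
print("green",two(250.5,232,244.6,224.8)); print("teal",two(199,175,216,140)); print("big",two(224,180,231.8,164))
go(((.163,-.499,.36),-72),((.577,.031,.36),11.5),((.577,.031,.36),-15))
E
```

```text
green (array([0.4849, 0.1483, 0.2079]), np.float64(0.004696011169775466))
teal (array([0.6912, 0.2085, 0.2643]), np.float64(0.004709007360803049))
big (array([0.6243, 0.1601, 0.2848]), np.float64(0.0014404437596277735))
d [ 0.015  0.004 -3.629] r [-0.013 -0.002  0.006]
d [ 18.606 -12.522  -3.609] r [ -0.009  -0.011 -13.911]
d [ 18.606 -12.522  -3.609] r [-0.011 -0.008 -9.494]
```

Call:
{"fn": "drive_tool", "kwargs": {
  "series": [
    {"dz":-1.6},
    {"dx":1.5,"dy":-1,"dz":-2.5,"rz":-1.2},
    {"dx":3,"dy":-2,"dz":-3,"rz":-2.4},
    {"dx":4.3,"dy":-2.9,"dz":-3.5,"rz":-3.6},
    {"dx":5.6,"dy":-3.8,"dz":-4,"rz":-4.8}
  ],
  "grip": 0.0
}}

```text
validation failed for argument at $.se...
```

```bash
python3 -c "
from h import *
go(((.577,.031,.37),11.5))"
```

```text
d [ 18.606 -12.523  -3.942] r [-9.0000e-03 -1.1000e-02 -1.3911e+01]
```

Call:
{"fn": "drive_tool", "kwargs": {
  "series": [
    {"dx":0,"dy":0,"dz":-1,"rx":0,"ry":0,"rz":0},
    {"dx":0,"dy":0,"dz":-2,"rx":0,"ry":0,"rz":0}
  ],
  "grip": 0.0
}}

```text
t: 0.3
position: [0.1625, -0.4986, 0.3114]
ee_rot: [[0.951, 0.31, -0.001], [0.31, -0.951, 0.003], [0.0, -0.003, -1.0]]
wrist_force: [0.0, -0.1, 0.6]
finger_gap: 0.0806
finger_force: 0.0
```

Call:
{"fn": "drive_tool", "kwargs": {
  "series": [
    {"dx":1.2,"dy":-0.8,"dz":-0.5,"rx":0,"ry":0,"rz":-1},
    {"dx":2.5,"dy":-1.7,"dz":-1,"rx":0,"ry":0,"rz":-2},
    {"dx":3.8,"dy":-2.6,"dz":-1.5,"rx":0,"ry":0,"rz":-3},
    {"dx":5.1,"dy":-3.5,"dz":-1.9,"rx":0,"ry":0,"rz":-4},
    {"dx":6.4,"dy":-4.4,"dz":-2,"rx":0,"ry":0,"rz":-5}
  ]
}}

```text
t: 0.8
position: [0.3052, -0.3129, 0.3728]
ee_rot: [[0.666, 0.746, 0.001], [0.746, -0.666, -0.002], [-0.0, 0.002, -1.0]]
wrist_force: [1.8, -0.7, -0.0]
finger_gap: 0.0465
finger_force: 0.0
```

```bash
python3 -c "
from h import *
print(arm.observe()['position']);go(((.577,.031,.37),11.5))"
```

```text
[ 0.30516411 -0.31285377  0.37284914]
d [14.585 -0.871  0.087] r [ 0.016  0.013 -8.874]
```

Call:
{"fn": "drive_tool", "kwargs": {
  "series": [
    {"dx":1.5,"dy":-0.1,"dz":0,"rx":0,"ry":0,"rz":-1},
    {"dx":3,"dy":-0.2,"dz":0,"rx":0,"ry":0,"rz":-2},
    {"dx":4.5,"dy":-0.3,"dz":0,"rx":0,"ry":0,"rz":-3},
    {"dx":6,"dy":-0.4,"dz":0,"rx":0,"ry":0,"rz":-4},
    {"dx":7.5,"dy":-0.5,"dz":0,"rx":0,"ry":0,"rz":-5}
  ]
}}

```text
t: 1.3
position: [0.4443, -0.1351, 0.3715]
ee_rot: [[0.203, 0.979, -0.0], [0.979, -0.203, -0.0], [-0.0, -0.0, -1.0]]
wrist_force: [0.5, -0.9, -0.5]
finger_gap: 0.0459
finger_force: 0.0
```

```bash
python3 -c "
from h import *
print(arm.observe()['position']);go(((.577,.031,.37),11.5))"
```

```text
[ 0.44425601 -0.13513892  0.37151927]
d [6.321 3.208 0.049] r [-3.000e-03  0.000e+00 -3.869e+00]
```

Call:
{"fn": "drive_tool", "kwargs": {
  "series": [
    {"dx":1.5,"dy":0.8,"dz":0,"rx":0,"ry":0,"rz":-1},
    {"dx":3,"dy":1.5,"dz":0,"rx":0,"ry":0,"rz":-2},
    {"dx":4.4,"dy":2.3,"dz":0,"rx":0,"ry":0,"rz":-3},
    {"dx":5.6,"dy":2.9,"dz":0,"rx":0,"ry":0,"rz":-3.8},
    {"dx":6.0,"dy":3.1,"dz":0,"rx":0,"ry":0,"rz":-3.8}
  ]
}}

```text
t: 1.8
position: [0.5732, 0.0231, 0.3703]
ee_rot: [[-0.193, 0.981, -0.002], [0.981, 0.193, 0.001], [0.001, -0.001, -1.0]]
wrist_force: [-0.6, -1.3, -0.4]
finger_gap: 0.0458
finger_force: 0.0
```

Run:
```python
from h import *
print(arm.observe()['position'])
I=cams.read_camera("scene")
S=cv2.inRange(cv2.cvtColor(I,cv2.COLOR_BGR2HSV),(5,150,120),(18,255,255))
cv2.imwrite("pics/s1.png",cv2.resize(I[100:250,180:380],None,fx=4,fy=4,interpolation=cv2.INTER_CUBIC))
print(arm.observe()['position']);go(((.577,.031,.37),11.5),((.577,.031,.216),11.5))
```

```text
[0.57320418 0.02305886 0.37032836]
[0.57326904 0.02296343 0.3702721 ]
d [0.239 0.173 0.009] r [-0.013 -0.013 -0.084]
d [0.232 0.18  5.142] r [-0.013 -0.013 -0.084]
```

View pics/s1.png

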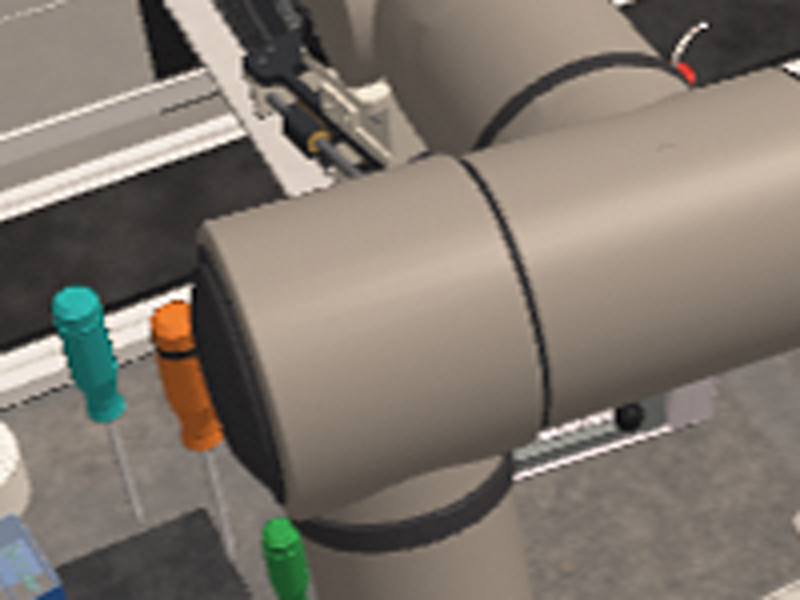

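s1.png shows the arm hiding the driver from the scene camera, with the big orange and teal drivers untouched. I'll centre and descend.

Call:
{"fn": "drive_tool", "kwargs": {
  "series": [
    {"dx":0.24,"dy":0.17,"dz":0.5,"rx":0,"ry":0,"rz":-0.08},
    {"dx":0.24,"dy":0.17,"dz":1.5,"rx":0,"ry":0,"rz":-0.08},
    {"dx":0.24,"dy":0.17,"dz":2.5,"rx":0,"ry":0,"rz":-0.08},
    {"dx":0.24,"dy":0.17,"dz":3.3,"rx":0,"ry":0,"rz":-0.08},
    {"dx":0.24,"dy":0.17,"dz":3.6,"rx":0,"ry":0,"rz":-0.08}
  ]
}}

```text
t: 2.35
position: [0.5738, 0.0267, 0.2613]
ee_rot: [[-0.194, 0.981, -0.005], [0.981, 0.194, -0.0], [0.001, -0.005, -1.0]]
wrist_force: [0.3, 0.6, 0.3]
finger_gap: 0.0458
finger_force: 0.0
```

Run:
```python
from h import *
I=cams.read_camera("top")
n,l,s,c=cv2.connectedComponentsWithStats(cv2.inRange(cv2.cvtColor(I,cv2.COLOR_BGR2HSV),(5,150,100),(18,255,255)))
print([(s[i].tolist(),c[i]) for i in range(1,n) if s[i][4]>15])
o=arm.observe();print(o['position'],o['wrist_force']);go(((.577,.031,.217),11.5))
```

```text
[([69, 150, 6, 4, 20], array([ 71.7 , 151.35])), ([81, 150, 6, 3, 17], array([ 83.35294118, 151.        ])), ([406, 240, 11, 5, 37], array([410.91891892, 242.21621622]))]
[0.57397741 0.02682661 0.26115509] [ 0.5987273   0.11734423 -0.39827096]
d [0.116 0.133 1.471] r [-0.045 -0.008 -0.051]
```

Call:
{"fn": "drive_tool", "kwargs": {
  "series": [
    {"dx":0.14,"dy":0.13,"dz":0.4,"rx":0,"ry":0,"rz":0},
    {"dx":0.14,"dy":0.13,"dz":0.8,"rx":0,"ry":0,"rz":0},
    {"dx":0.14,"dy":0.13,"dz":1.2,"rx":0,"ry":0,"rz":0},
    {"dx":0.14,"dy":0.13,"dz":1.45,"rx":0,"ry":0,"rz":0},
    {"dx":0.14,"dy":0.13,"dz":1.45,"rx":0,"ry":0,"rz":0}
  ]
}}

```text
t: 2.9
position: [0.5779, 0.0328, 0.2188]
ee_rot: [[-0.196, 0.981, -0.002], [0.981, 0.196, 0.0], [0.001, -0.002, -1.0]]
wrist_force: [0.0, 0.4, 0.3]
finger_gap: 0.0459
finger_force: 0.0
```

Call:
{"fn": "drive_tool", "kwargs": {
  "series": [
    {"dx":0,"dy":0,"dz":0,"rx":0,"ry":0,"rz":0},
    {"dx":0,"dy":0,"dz":0,"rx":0,"ry":0,"rz":0},
    {"dx":0,"dy":0,"dz":0,"rx":0,"ry":0,"rz":0},
    {"dx":0,"dy":0,"dz":0,"rx":0,"ry":0,"rz":0}
  ],
  "grip": -1
}}

```text
t: 3.3
position: [0.5784, 0.0327, 0.2207]
ee_rot: [[-0.196, 0.981, 0.0], [0.981, 0.196, -0.0], [-0.0, 0.0, -1.0]]
wrist_force: [-1.9, -0.6, 3.5]
finger_gap: 0.0269
finger_force: 29.9
```

Call:
{"fn": "drive_tool", "kwargs": {
  "series": [
    {"dx":0,"dy":0,"dz":-0.5,"rx":0,"ry":0,"rz":0},
    {"dx":0,"dy":0,"dz":-1.5,"rx":0,"ry":0,"rz":0},
    {"dx":0,"dy":0,"dz":-2.5,"rx":0,"ry":0,"rz":0},
    {"dx":0,"dy":0,"dz":-3.5,"rx":0,"ry":0,"rz":0},
    {"dx":0,"dy":0,"dz":-4.5,"rx":0,"ry":0,"rz":0}
  ]
}}

```text
t: 3.8
position: [0.5784, 0.0329, 0.3565]
ee_rot: [[-0.196, 0.981, 0.0], [0.981, 0.196, 0.0], [-0.0, 0.0, -1.0]]
wrist_force: [-0.3, -0.2, -1.4]
finger_gap: 0.0262
finger_force: 29.9
```

Call:
{"fn": "drive_tool", "kwargs": {
  "series": [
    {"dx":0,"dy":0,"dz":-0.8,"rx":0,"ry":0,"rz":0},
    {"dx":0,"dy":0,"dz":-1.5,"rx":0,"ry":0,"rz":0},
    {"dx":0,"dy":0,"dz":-1.7,"rx":0,"ry":0,"rz":0},
    {"dx":0,"dy":0,"dz":-1.7,"rx":0,"ry":0,"rz":0}
  ]
}}

```text
t: 4.2
position: [0.5787, 0.0328, 0.4066]
ee_rot: [[-0.196, 0.981, 0.002], [0.981, 0.196, -0.0], [-0.0, 0.002, -1.0]]
wrist_force: [0.6, 0.5, -0.8]
finger_gap: 0.0264
finger_force: 29.9
```

Run:
```python
from h import *
o=arm.observe();print(o['position'],o['wrist_force'],o['finger_gap']);go(((.4704,.2678,.40),11.5))
```

```text
[0.57873801 0.03284364 0.4066285 ] [ 0.60892344  0.46086679 -0.79172459] 0.02638439188855183
d [ 8.388 -2.004  0.214] r [ 0.015  0.005 -0.03 ]
```

Call:
{"fn": "drive_tool", "kwargs": {
  "series": [
    {"dx":0.8,"dy":-0.2,"dz":0,"rx":0,"ry":0,"rz":0},
    {"dx":2.0,"dy":-0.5,"dz":0,"rx":0,"ry":0,"rz":0},
    {"dx":3.3,"dy":-0.8,"dz":0,"rx":0,"ry":0,"rz":0},
    {"dx":4.6,"dy":-1.1,"dz":0,"rx":0,"ry":0,"rz":0},
    {"dx":5.8,"dy":-1.4,"dz":0,"rx":0,"ry":0,"rz":0}
  ]
}}

```text
t: 4.7
position: [0.502, 0.1966, 0.4044]
ee_rot: [[-0.196, 0.981, -0.003], [0.981, 0.196, -0.0], [0.0, -0.003, -1.0]]
wrist_force: [0.3, 0.6, -0.9]
finger_gap: 0.0257
finger_force: 29.9
```

Call:
{"fn": "drive_tool", "kwargs": {
  "series": [
    {"dx":1.2,"dy":-0.3,"dz":0,"rx":0,"ry":0,"rz":0},
    {"dx":2.1,"dy":-0.5,"dz":0,"rx":0,"ry":0,"rz":0},
    {"dx":2.5,"dy":-0.6,"dz":0,"rx":0,"ry":0,"rz":0},
    {"dx":2.6,"dy":-0.6,"dz":0,"rx":0,"ry":0,"rz":0},
    {"dx":2.6,"dy":-0.6,"dz":0,"rx":0,"ry":0,"rz":0}
  ]
}}

```text
t: 5.2
position: [0.4705, 0.2677, 0.4054]
ee_rot: [[-0.196, 0.981, -0.001], [0.981, 0.196, -0.001], [-0.001, -0.001, -1.0]]
wrist_force: [-0.4, -0.3, 0.5]
finger_gap: 0.0263
finger_force: 29.9
```

Run:
```python
from h import *
o=arm.observe();print(o['position'],o['wrist_force'],o['finger_gap']);go(((.4704,.2678,.36),11.5))
a=cams.read_camera("scene");b=cams.read_camera("top")
print(proj("scene",(.4704,.2678,.125)),proj("scene",(*o['position'][:2],.22)),proj("top",(*o['position'][:2],.22)))
x=cv2.resize(a[190:310,170:270],None,fx=4,fy=5,interpolation=cv2.INTER_CUBIC)
y=cv2.resize(b[190:270,150:250],(400,600),interpolation=cv2.INTER_CUBIC)
cv2.imwrite("pics/p.png",np.hstack([x,y]))
```

```text
[0.47048591 0.26771499 0.40539762] [-0.35982452 -0.33386427  0.50834707] 0.02633959474891284
d [ 5.000e-03 -1.000e-03  1.513e+00] r [-0.011  0.008 -0.031]
[216.04755545 271.12634727] [209.58596306 251.72015304] [195.24749699 230.47336633]
```

View pics/p.png

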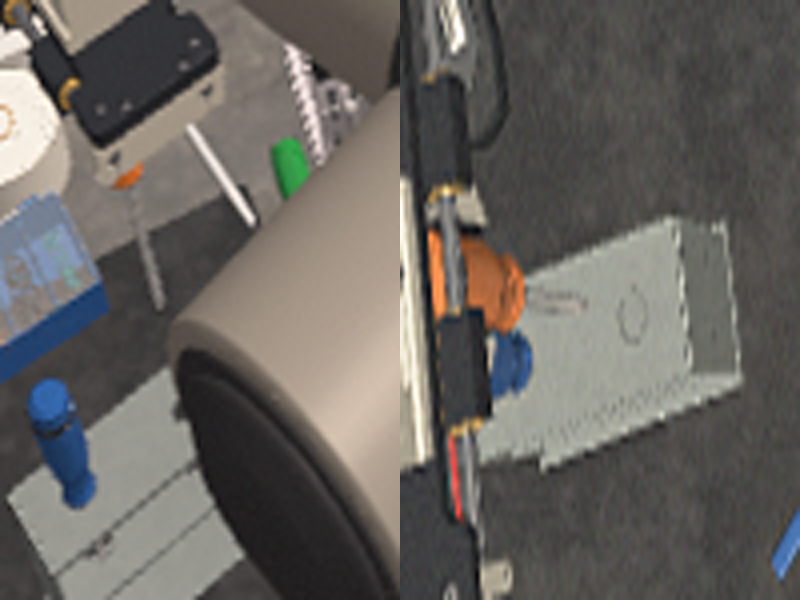

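p.png shows the held driver hanging vertical. Its tip is at scene (209.6,250.7) and top (195.0,230.2), within 1 px of the prediction for z=0.22 above the hole. The hole at top (208,232) is still visible. I'll descend.

Call:
{"fn": "drive_tool", "kwargs": {
  "series": [
    {"dx":0,"dy":0,"dz":0.8,"rx":0,"ry":0,"rz":0},
    {"dx":0,"dy":0,"dz":1.8,"rx":0,"ry":0,"rz":0},
    {"dx":0,"dy":0,"dz":2.7,"rx":0,"ry":0,"rz":0},
    {"dx":0,"dy":0,"dz":3.2,"rx":0,"ry":0,"rz":0},
    {"dx":0,"dy":0,"dz":3.6,"rx":0,"ry":0,"rz":0}
  ]
}}

```text
t: 5.8
position: [0.4706, 0.2669, 0.2968]
ee_rot: [[-0.194, 0.981, -0.001], [0.981, 0.194, -0.001], [-0.001, -0.001, -1.0]]
wrist_force: [-0.2, -0.6, -1.7]
finger_gap: 0.0266
finger_force: 29.9
```

Run:
```python
from h import *
go(((.4704,.2678,.196),11.5)); o=arm.observe();print(o['position'],o['wrist_force'],o['wrist_torque'])
```

```text
d [0.033 0.005 3.361] r [-0.014  0.006 -0.048]
[0.47057453 0.26688306 0.29682827] [-0.18978627 -0.61858885 -1.71005901] [ 0.02328681 -0.16150641 -0.04006473]
```

Call:
{"fn": "drive_tool", "kwargs": {
  "series": [
    {"dx":0.02,"dy":0,"dz":0.5,"rx":0,"ry":0,"rz":0},
    {"dx":0.02,"dy":0,"dz":1.0,"rx":0,"ry":0,"rz":0},
    {"dx":0.02,"dy":0,"dz":1.5,"rx":0,"ry":0,"rz":0},
    {"dx":0.02,"dy":0,"dz":2.0,"rx":0,"ry":0,"rz":0},
    {"dx":0.02,"dy":0,"dz":2.3,"rx":0,"ry":0,"rz":0}
  ]
}}

```text
t: 6.3
position: [0.4704, 0.268, 0.2283]
ee_rot: [[-0.195, 0.981, -0.001], [0.981, 0.195, -0.0], [-0.0, -0.001, -1.0]]
wrist_force: [-0.3, 0.7, -0.2]
finger_gap: 0.0267
finger_force: 29.9
```

Call:
{"fn": "drive_tool", "kwargs": {
  "series": [
    {"dx":0,"dy":0,"dz":0.2,"rx":0,"ry":0,"rz":0},
    {"dx":0,"dy":0,"dz":0.4,"rx":0,"ry":0,"rz":0},
    {"dx":0,"dy":0,"dz":0.6,"rx":0,"ry":0,"rz":0},
    {"dx":0,"dy":0,"dz":0.75,"rx":0,"ry":0,"rz":0},
    {"dx":0,"dy":0,"dz":0.85,"rx":0,"ry":0,"rz":0}
  ]
}}

```text
t: 6.8
position: [0.4701, 0.2688, 0.2034]
ee_rot: [[-0.196, 0.981, -0.0], [0.981, 0.196, -0.0], [-0.0, -0.0, -1.0]]
wrist_force: [-0.2, 0.1, -0.2]
finger_gap: 0.0269
finger_force: 29.9
```

Call:
{"fn": "drive_tool", "kwargs": {
  "series": [
    {"dx":0,"dy":0,"dz":0.1,"rx":0,"ry":0,"rz":0},
    {"dx":0,"dy":0,"dz":0.2,"rx":0,"ry":0,"rz":0},
    {"dx":0,"dy":0,"dz":0.2,"rx":0,"ry":0,"rz":0}
  ]
}}

```text
t: 7.1
position: [0.47, 0.2687, 0.1973]
ee_rot: [[-0.196, 0.981, -0.001], [0.981, 0.196, -0.0], [-0.0, -0.001, -1.0]]
wrist_force: [-0.3, -0.7, -1.2]
finger_gap: 0.0266
finger_force: 29.9
```

Call:
{"fn": "drive_tool", "kwargs": {
  "series": [
    {"dx":0,"dy":0,"dz":0,"rx":0,"ry":0,"rz":0},
    {"dx":0,"dy":0,"dz":0,"rx":0,"ry":0,"rz":0},
    {"dx":0,"dy":0,"dz":0,"rx":0,"ry":0,"rz":0},
    {"dx":0,"dy":0,"dz":0,"rx":0,"ry":0,"rz":0},
    {"dx":0,"dy":0,"dz":0,"rx":0,"ry":0,"rz":0}
  ],
  "grip": 0.1
}}

```text
t: 7.6
position: [0.4702, 0.2687, 0.1978]
ee_rot: [[-0.196, 0.981, 0.0], [0.981, 0.196, -0.0], [-0.0, 0.0, -1.0]]
wrist_force: [1.1, 1.0, 0.3]
finger_gap: 0.0505
finger_force: 0.0
```

Run:
```python
from h import *
o=arm.observe();print(o['position'],o['wrist_force'],o['finger_gap'],o['finger_force'],o['qpos'])
```

```text
[0.47015349 0.26873676 0.19780723] [1.07018042 0.95877638 0.34885215] 0.05046153335805005 0.0 [ 2.16446820e+01  2.40839906e+01  8.94399568e+01 -5.96968271e-03
  6.64633136e+01  1.03282820e+01]
```

Call:
{"fn": "drive_tool", "kwargs": {
  "series": [
    {"dx":0,"dy":0,"dz":-0.7,"rx":0,"ry":0,"rz":0},
    {"dx":0,"dy":0,"dz":-1.7,"rx":0,"ry":0,"rz":0},
    {"dx":0,"dy":0,"dz":-2.9,"rx":0,"ry":0,"rz":0},
    {"dx":0,"dy":0,"dz":-4.1,"rx":0,"ry":0,"rz":0},
    {"dx":0,"dy":0,"dz":-5,"rx":0,"ry":0,"rz":0}
  ]
}}

```text
t: 8.1
position: [0.4703, 0.2688, 0.3502]
ee_rot: [[-0.196, 0.981, 0.002], [0.981, 0.196, 0.001], [0.0, 0.002, -1.0]]
wrist_force: [0.1, -0.3, -0.4]
finger_gap: 0.0505
finger_force: 0.0
```

Run:
```python
from h import *
o=arm.observe();print(o['position'],o['wrist_force'],o['finger_gap']);go(((.517,-.132,.30),83.5))
```

```text
[0.47026006 0.26881673 0.35020688] [ 0.10511194 -0.34611229 -0.39966628] 0.05052015207576571
d [-13.407  -1.099   1.666] r [ 2.300e-02  1.200e-02 -1.203e+01]
```

Call:
{"fn": "drive_tool", "kwargs": {
  "series": [
    {"dx":-1,"dy":-0.1,"dz":0,"rx":0,"ry":0,"rz":-1.2},
    {"dx":-2.4,"dy":-0.2,"dz":0,"rx":0,"ry":0,"rz":-2.4},
    {"dx":-3.9,"dy":-0.3,"dz":0,"rx":0,"ry":0,"rz":-3.6},
    {"dx":-5.3,"dy":-0.4,"dz":0,"rx":0,"ry":0,"rz":-4.8},
    {"dx":-6.7,"dy":-0.5,"dz":0,"rx":0,"ry":0,"rz":-6}
  ]
}}

```text
t: 8.6
position: [0.4947, 0.0671, 0.3479]
ee_rot: [[-0.739, 0.674, 0.0], [0.674, 0.739, -0.0], [-0.0, 0.0, -1.0]]
wrist_force: [0.7, 1.1, -0.5]
finger_gap: 0.0504
finger_force: 0.0
```

Run:
```python
from h import *
o=arm.observe();print(o['position']);go(((.517,-.132,.30),83.5))
for n in ("scene","top"): cv2.imwrite(f"pics/{n}2.png",cams.read_camera(n))
I=cv2.imread("pics/scene2.png");J=cv2.imread("pics/top2.png")
cv2.imwrite("pics/q.png",np.hstack([cv2.resize(I[220:320,165:265],(400,400),interpolation=cv2.INTER_CUBIC),cv2.resize(J[190:290,150:250],(400,400),interpolation=cv2.INTER_CUBIC)]))
```

```text
[0.49472214 0.06710421 0.34788297]
d [-5.021 -4.403  1.597] r [ 1.000e-03  5.000e-03 -5.979e+00]
```

View pics/q.png

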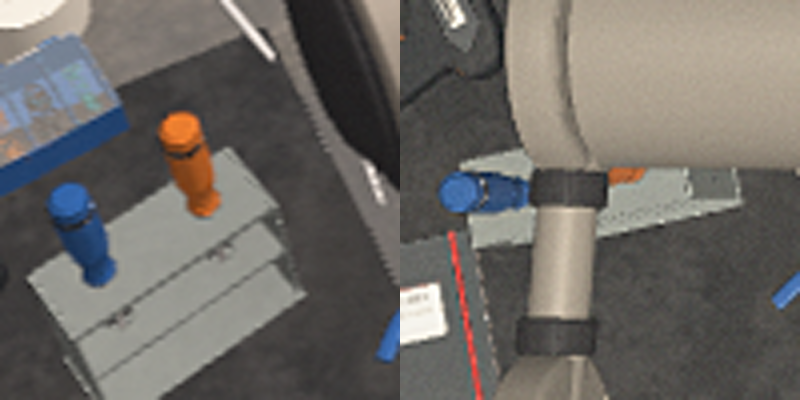

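q.png shows the orange driver hanging upright in the rack with its handle seated on the deck (crop (190,170), scene ≈(212,262)). Next is the knob.

Call:
{"fn": "drive_tool", "kwargs": {
  "series": [
    {"dx":-1.2,"dy":-1,"dz":0,"rx":0,"ry":0,"rz":-1.2},
    {"dx":-2.4,"dy":-2.1,"dz":0,"rx":0,"ry":0,"rz":-2.4},
    {"dx":-3.6,"dy":-3.2,"dz":0.4,"rx":0,"ry":0,"rz":-3.6},
    {"dx":-4.6,"dy":-4,"dz":1,"rx":0,"ry":0,"rz":-4.8},
    {"dx":-5,"dy":-4.4,"dz":1.6,"rx":0,"ry":0,"rz":-6}
  ]
}}

```text
t: 9.2
position: [0.516, -0.1327, 0.299]
ee_rot: [[-0.993, 0.115, 0.001], [0.115, 0.993, -0.001], [-0.001, -0.001, -1.0]]
wrist_force: [-0.3, 0.3, 0.3]
finger_gap: 0.0506
finger_force: 0.0
```

Call:
{"fn": "drive_tool", "kwargs": {
  "series": [
    {"dx":0,"dy":0,"dz":0,"rx":0,"ry":0,"rz":0},
    {"dx":0,"dy":0,"dz":0,"rx":0,"ry":0,"rz":0}
  ],
  "grip": 0.2
}}

```text
t: 9.4
position: [0.5157, -0.1294, 0.2998]
ee_rot: [[-0.993, 0.12, -0.0], [0.12, 0.993, 0.001], [0.0, 0.001, -1.0]]
wrist_force: [-0.2, -0.3, -0.7]
finger_gap: 0.0545
finger_force: 0.0
```

Run:
```python
from h import *
go(((.517,-.132,.20),83.5),((.517,-.132,.137),83.5))
I=cams.read_camera("scene")
o=arm.observe();print(o['position'],o['finger_gap'],proj("scene",(.517,-.132,.129)))
cv2.imwrite("pics/k.png",cv2.resize(I[140:240,270:400],None,fx=6,fy=6,interpolation=cv2.INTER_CUBIC))
m=I.max(2)<45;y,x=np.nonzero(m[195:215,325:350]);print(x.mean()+325,y.mean()+195,len(x))
```

```text
d [-0.056 -0.084  3.327] r [ 0.006 -0.005 -0.066]
d [-0.057 -0.085  5.427] r [ 0.006 -0.005 -0.066]
[ 0.51593838 -0.12901118  0.3004833 ] 0.05523602312834108 [336.40425358 203.58730388]
336.62857142857143 204.02857142857144 35
```

View pics/k.png

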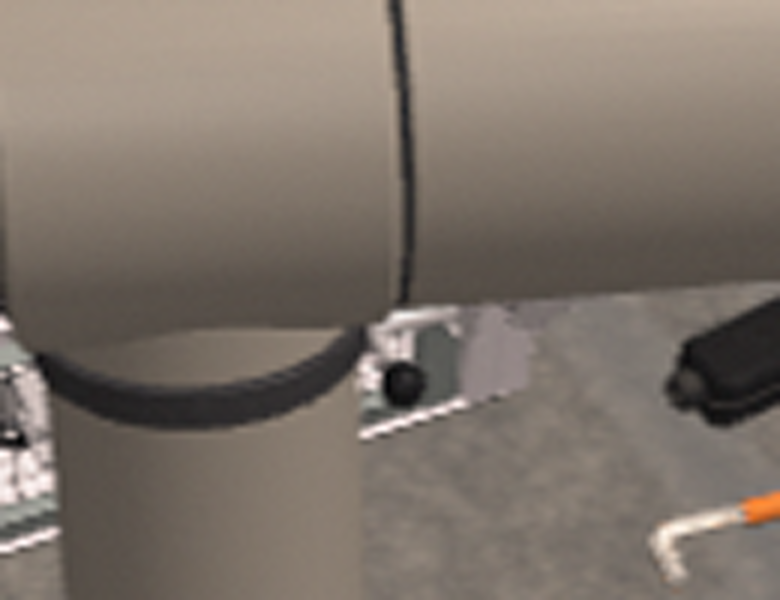

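k.png shows the knob in place at crop (404,384), scene (336.6,204.0), matching the estimate. I'll descend on it.

Call:
{"fn": "drive_tool", "kwargs": {
  "series": [
    {"dx":-0.05,"dy":-0.09,"dz":0.5,"rx":0,"ry":0,"rz":-0.05},
    {"dx":-0.05,"dy":-0.09,"dz":1.5,"rx":0,"ry":0,"rz":-0.05},
    {"dx":-0.05,"dy":-0.09,"dz":2.5,"rx":0,"ry":0,"rz":-0.05},
    {"dx":-0.05,"dy":-0.09,"dz":3.3,"rx":0,"ry":0,"rz":-0.05},
    {"dx":-0.05,"dy":-0.09,"dz":4.0,"rx":0,"ry":0,"rz":-0.05}
  ]
}}

```text
t: 9.95
position: [0.5173, -0.1313, 0.1799]
ee_rot: [[-0.994, 0.112, 0.002], [0.112, 0.994, -0.0], [-0.002, -0.0, -1.0]]
wrist_force: [-0.0, -0.0, -0.2]
finger_gap: 0.0553
finger_force: 0.0
```

Run:
```python
from h import *
o=arm.observe();print(o['position'],o['wrist_force'],o['finger_gap']);go(((.517,-.132,.137),83.5))
```

```text
[ 0.51734502 -0.13126614  0.17985908] [-0.01162278 -0.0278082  -0.22472641] 0.05530523980351695
d [ 0.011 -0.025  1.429] r [-0.002  0.016  0.016]
```

Call:
{"fn": "drive_tool", "kwargs": {
  "series": [
    {"dx":0,"dy":-0.02,"dz":0.4,"rx":0,"ry":0,"rz":0},
    {"dx":0,"dy":-0.02,"dz":0.8,"rx":0,"ry":0,"rz":0},
    {"dx":0,"dy":-0.02,"dz":1.2,"rx":0,"ry":0,"rz":0},
    {"dx":0,"dy":-0.02,"dz":1.4,"rx":0,"ry":0,"rz":0},
    {"dx":0,"dy":-0.02,"dz":1.4,"rx":0,"ry":0,"rz":0}
  ]
}}

```text
t: 10.45
position: [0.5165, -0.1333, 0.1372]
ee_rot: [[-0.994, 0.111, -0.001], [0.111, 0.994, 0.0], [0.001, 0.0, -1.0]]
wrist_force: [-0.3, -0.0, 0.1]
finger_gap: 0.0551
finger_force: 0.0
```

Call:
{"fn": "drive_tool", "kwargs": {
  "series": [
    {"dx":0,"dy":0,"dz":0,"rx":0,"ry":0,"rz":0},
    {"dx":0,"dy":0,"dz":0,"rx":0,"ry":0,"rz":0},
    {"dx":0,"dy":0,"dz":0,"rx":0,"ry":0,"rz":0},
    {"dx":0,"dy":0,"dz":0,"rx":0,"ry":0,"rz":0},
    {"dx":0,"dy":0,"dz":0,"rx":0,"ry":0,"rz":0}
  ],
  "grip": -1
}}

```text
t: 10.95
position: [0.517, -0.1328, 0.138]
ee_rot: [[-0.994, 0.112, 0.001], [0.112, 0.994, 0.001], [-0.001, 0.001, -1.0]]
wrist_force: [0.1, 3.2, 2.0]
finger_gap: 0.0224
finger_force: 30.0
```

Call:
{"fn": "drive_tool", "kwargs": {
  "series": [
    {"dx":0,"dy":0,"dz":-0.1,"rx":0,"ry":0,"rz":0},
    {"dx":0,"dy":0,"dz":-0.2,"rx":0,"ry":0,"rz":0},
    {"dx":0,"dy":0,"dz":-0.3,"rx":0,"ry":0,"rz":0},
    {"dx":0,"dy":0,"dz":-0.3,"rx":0,"ry":0,"rz":0}
  ]
}}

```text
t: 11.35
position: [0.5167, -0.1329, 0.1465]
ee_rot: [[-0.994, 0.111, -0.0], [0.111, 0.994, 0.001], [0.0, 0.001, -1.0]]
wrist_force: [2.8, 4.5, -6.2]
finger_gap: 0.0221
finger_force: 30.0
```

Call:
{"fn": "drive_tool", "kwargs": {
  "series": [
    {"dx":0,"dy":0.12,"dz":0,"rx":0,"ry":0,"rz":0},
    {"dx":0,"dy":0.24,"dz":0,"rx":0,"ry":0,"rz":0},
    {"dx":0,"dy":0.36,"dz":0,"rx":0,"ry":0,"rz":0},
    {"dx":0,"dy":0.4,"dz":0,"rx":0,"ry":0,"rz":0}
  ]
}}

```text
t: 11.75
position: [0.518, -0.1214, 0.1466]
ee_rot: [[-0.994, 0.111, -0.0], [0.111, 0.994, -0.0], [0.0, -0.0, -1.0]]
wrist_force: [0.9, -1.1, -5.5]
finger_gap: 0.0217
finger_force: 30.0
```

Call:
{"fn": "drive_tool", "kwargs": {
  "series": [
    {"dx":0,"dy":0.2,"dz":0,"rx":0,"ry":0,"rz":0},
    {"dx":0,"dy":0.45,"dz":0,"rx":0,"ry":0,"rz":0},
    {"dx":0,"dy":0.7,"dz":0,"rx":0,"ry":0,"rz":0},
    {"dx":0,"dy":0.95,"dz":0,"rx":0,"ry":0,"rz":0},
    {"dx":0,"dy":1.07,"dz":0,"rx":0,"ry":0,"rz":0}
  ]
}}

```text
t: 12.25
position: [0.5217, -0.0887, 0.1467]
ee_rot: [[-0.994, 0.11, 0.0], [0.11, 0.994, 0.0], [-0.0, 0.0, -1.0]]
wrist_force: [0.5, -1.5, -5.1]
finger_gap: 0.022
finger_force: 30.0
```

Run:
```python
from h import *
o=arm.observe();print(o['position'],o['wrist_force'],o['wrist_torque'],o['finger_gap'])
p=o['position'];psi0=np.radians(-6.5);R=lambda a:np.array([[np.cos(a),-np.sin(a)],[np.sin(a),np.cos(a)]])
v=np.array([-.064,-.186]);piv=p[:2]-R(psi0)@v;print("pivot",piv)
for th in np.arange(.05,.36,.05):
    q=piv+R(psi0-th)@v; print(round(th,2),end=" ");go(((*q,p[2]),83.5-np.degrees(th)))
```

```text
[ 0.52172185 -0.08866093  0.14671564] [ 0.5069168  -1.51671572 -5.14316765] [-0.50907452 -0.2422442  -0.0485945 ] 0.02197350228050218
pivot [0.60636625 0.08889843]
0.05 d [ 0.307  0.115 -0.   ] r [0.001 0.    0.505]
0.1 d [ 0.608  0.246 -0.   ] r [0.001 0.    0.982]
0.15 d [ 0.901  0.391 -0.   ] r [1.000e-03 0.000e+00 1.459e+00]
0.2 d [ 1.188  0.551 -0.   ] r [1.000e-03 0.000e+00 1.937e+00]
0.25 d [1.466 0.725 0.   ] r [1.000e-03 0.000e+00 2.414e+00]
0.3 d [1.734 0.912 0.   ] r [1.000e-03 0.000e+00 2.892e+00]
0.35 d [1.993 1.113 0.   ] r [1.000e-03 0.000e+00 3.369e+00]
```

Call:
{"fn": "drive_tool", "kwargs": {
  "series": [
    {"dx":0.15,"dy":0.05,"dz":0,"rx":0,"ry":0,"rz":0.25},
    {"dx":0.31,"dy":0.11,"dz":0,"rx":0,"ry":0,"rz":0.5},
    {"dx":0.46,"dy":0.18,"dz":0,"rx":0,"ry":0,"rz":0.75},
    {"dx":0.61,"dy":0.25,"dz":0,"rx":0,"ry":0,"rz":1.0},
    {"dx":0.75,"dy":0.31,"dz":0,"rx":0,"ry":0,"rz":1.2}
  ]
}}

```text
t: 12.75
position: [0.5001, -0.0778, 0.1468]
ee_rot: [[-0.971, 0.237, 0.001], [0.237, 0.971, -0.0], [-0.001, 0.0, -1.0]]
wrist_force: [4.1, 0.5, -6.2]
finger_gap: 0.0225
finger_force: 30.0
```

Run:
```python
from h import *
o=arm.observe();print(o['position'],o['wrist_force'],o['wrist_torque'],o['finger_gap'])
p=o['position'];psi0=np.radians(-6.5);R=lambda a:np.array([[np.cos(a),-np.sin(a)],[np.sin(a),np.cos(a)]])
v=np.array([-.064,-.186]);piv=np.array([.6064,.0889])
for th in np.arange(.15,.38,.05):
    q=piv+R(psi0-th)@v; print(round(th,2),end=" ");go(((*q,p[2]),83.5-np.degrees(th)))
```

```text
[ 0.50006747 -0.07781534  0.14684562] [ 4.0893232   0.54489382 -6.24688889] [-0.15546554 -0.77365681 -0.01646144] 0.022505077496746455
0.15 d [ 0.156  0.092 -0.   ] r [0.    0.006 0.229]
0.2 d [ 0.461  0.214 -0.   ] r [0.    0.006 0.707]
0.25 d [ 0.758  0.351 -0.   ] r [1.000e-03 6.000e-03 1.184e+00]
0.3 d [ 1.049e+00  5.020e-01 -1.000e-03] r [1.000e-03 6.000e-03 1.662e+00]
0.35 d [ 1.332e+00  6.680e-01 -1.000e-03] r [1.000e-03 6.000e-03 2.139e+00]
```

Call:
{"fn": "drive_tool", "kwargs": {
  "series": [
    {"dx":0.25,"dy":0.13,"dz":0,"rx":0,"ry":0,"rz":0.4},
    {"dx":0.46,"dy":0.21,"dz":0,"rx":0,"ry":0,"rz":0.7},
    {"dx":0.65,"dy":0.3,"dz":0,"rx":0,"ry":0,"rz":1.0},
    {"dx":0.85,"dy":0.4,"dz":0,"rx":0,"ry":0,"rz":1.3},
    {"dx":1.05,"dy":0.5,"dz":0,"rx":0,"ry":0,"rz":1.65}
  ]
}}

```text
t: 13.25
position: [0.4729, -0.0565, 0.1469]
ee_rot: [[-0.916, 0.401, 0.001], [0.401, 0.916, -0.001], [-0.001, -0.001, -1.0]]
wrist_force: [3.9, -1.6, -5.3]
finger_gap: 0.0219
finger_force: 30.0
```

Call:
{"fn": "drive_tool", "kwargs": {
  "series": [
    {"dx":0.1,"dy":0.06,"dz":0,"rx":0,"ry":0,"rz":0.2},
    {"dx":0.22,"dy":0.14,"dz":0,"rx":0,"ry":0,"rz":0.4},
    {"dx":0.22,"dy":0.14,"dz":0,"rx":0,"ry":0,"rz":0.4},
    {"dx":0.22,"dy":0.14,"dz":0,"rx":0,"ry":0,"rz":0.4},
    {"dx":0.22,"dy":0.14,"dz":0,"rx":0,"ry":0,"rz":0.4}
  ]
}}

```text
t: 13.75
position: [0.469, -0.0497, 0.1467]
ee_rot: [[-0.9, 0.436, 0.0], [0.436, 0.9, -0.0], [-0.0, -0.0, -1.0]]
wrist_force: [1.5, -3.7, -5.4]
finger_gap: 0.0221
finger_force: 30.0
```

Call:
{"fn": "drive_tool", "kwargs": {
  "series": [
    {"dx":0,"dy":0,"dz":0,"rx":0,"ry":0,"rz":0},
    {"dx":0,"dy":0,"dz":0,"rx":0,"ry":0,"rz":0},
    {"dx":0,"dy":0,"dz":0,"rx":0,"ry":0,"rz":0},
    {"dx":0,"dy":0,"dz":0,"rx":0,"ry":0,"rz":0},
    {"dx":0,"dy":0,"dz":0,"rx":0,"ry":0,"rz":0}
  ]
}}

```text
t: 14.25
position: [0.4689, -0.0495, 0.1467]
ee_rot: [[-0.9, 0.437, 0.0], [0.437, 0.9, -0.0], [-0.0, -0.0, -1.0]]
wrist_force: [3.2, -3.7, -5.8]
finger_gap: 0.0223
finger_force: 30.0
```

Run:
```python
from h import *
I=cams.read_camera("scene");J=cams.read_camera("top")
o=arm.observe();print(o['position'],o['wrist_force'],o['finger_gap'],np.abs(o['dq']).max())
cv2.imwrite("pics/f.png",np.hstack([cv2.resize(I[140:290,190:390],(400,300),interpolation=cv2.INTER_CUBIC),cv2.resize(J[110:260,230:430],(400,300),interpolation=cv2.INTER_CUBIC)]))
```

```text
[ 0.46885815 -0.04947172  0.14671761] [ 2.52363828 -3.23398107 -5.15660127] 0.021940646422952126 0.18159214378417313
```

View pics/f.png

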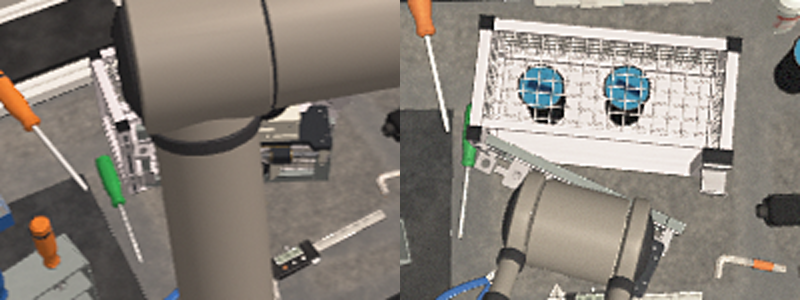

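f.png shows the gate standing open, with its free edge at top ≈(371,222) and an angle of about 0.34 rad from the hand's arc. The orange driver still hangs in the rack (scene ≈(211,260)). The free-standing green and large orange look-alikes are now lying on the bench. The force is steady, so I'm handing in.

```bash
python3 -c "
from h import *
print(arm.hand_in())"
```

```text
the job is handed in; nothing more can be done
None
```

The job is handed in, with no verdict returned: the screwdriver hangs let go in the rack's free hole, the bolt is drawn back about 44 mm, and the gate is held steady at about 0.34 rad (10 cm) open; however, the green and large orange look-alike screwdrivers, upright at the start, ended up lying on the bench (cause not seen, so I may have knocked them), and I did not re-measure the bystanders.

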